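# Hang the missing plate and close the bench filter press

## Task

Take the spare filter plate from its stand and hang it by its ears on the two side bars of the filter press, in the gap between the steel pressure plate and the plates already hung. Then close the press by pushing the spokes of its star wheel round clockwise, one after another, until the plates are clamped hand-tight: stop when turning the wheel takes about 0.6 N m, never more than 0.7, and leave it so, without disturbing the glassware and vials around it.

Things in the scene. Friction and masses are not known exactly. Their poses are not given: they have to be found in the camera images.
- press: Fixed bench filter press. Origin on the bench under its middle, z up, y along the screw axis (100 mm up) from the star wheel at -y to the end frame at +y, x across. Two round side bars, 14 mm thick, along y at x = -56 and +56 mm, tops 125 mm up. Grey crosshead 140 mm wide, 150 mm high, outer face (with a brass nut 12 mm proud) at y = -116 mm.
- pressing_face (a point): Centre of the pressing face (92 x 92 mm, top 146 mm up) of the steel pressure plate, on the screw axis; it looks and moves along the press's +y. The gap ahead of it to the first hung plate is 20 to 27 mm at the start, differing each time (the backing head is reset along the bars). Hung plates' lugs rise to 183 mm. A plate with its middle 10 mm ahead of this point hangs free.
- hub (a point): Centre of the star wheel in the plane of its spokes, 125 mm behind the pressing face and moving with it. Hub 42 mm across, 30 mm long; five round spokes 12 mm thick, 72 degrees apart, reach 80 mm out. Clockwise, seen from the wheel's end looking along the press's +y, closes the press: the top spoke moves to the press's +x. 12 mm advance a turn.
- red_spoke (a point): Outer end of the red spoke (the others are black), 80 mm from the wheel's centre. Turning the wheel takes 0.35 N m while free; once the plates touch, 0.19 N m more per 100 N of clamping, reached over about 1.6 mm of advance as the rubber sealing frames give. The wheel stays where it is left.
- spare_lug (a point): Centre of the grey lifting lug on the loose blue spare plate (0.2 to 0.33 kg). Lug 36 mm wide (x), 12 mm thick (y), from 21 mm below (plate top) to 17 mm above this point; z up. This point is 126 mm above the bench in the stand, where the ears sit in slots 13 mm deep, and 166 mm when the plate hangs on the press's bars.
- follower: The steel pressure plate with screw and star wheel; origin as pressing_face, y towards the hung plates.
- spare: The spare plate, 90 mm wide (x), 14 mm thick (y), 90 mm high, same both ways round; origin at the centre of its underside, 111 mm below its lug's centre. Ears at both sides reach to x = -68 and +68 mm, undersides 70 mm, tops 85 mm above the origin.
- vial_rack: Bystander: grey vial rack 70 x 130 x 56 mm with capped vials; origin under its middle.
- amber_bottle: Bystander: amber glass bottle 66 mm in diameter, 130 mm high; origin under its middle.
- beaker: Bystander: glass beaker 68 mm in diameter, 85 mm high; origin under its middle.

How it is judged:
On the way, in this order (a step that is already met when the one before it is completed fails the run):
1. the spare plate hangs upright by its ears on both bars, between the pressure plate and the hung plates, let go and not yet clamped (z of spare in the frame of press between 0.051 and 0.059 m and x of spare in the frame of press between -0.007 and 0.007 m and y of spare in the frame of follower between 0.004 and 0.026 m and angle between spare's own z axis and vertical below 0.15 rad and contact force between spare and the fingers below 0.05 N and contact force between spare and follower below 20 N), for 0.2 s.
2. the star wheel has clamped the spare plate (contact force between spare and follower above 70 N), for 0.2 s.
At the end, for the whole second after the job is handed in: The spare plate hangs upright on both bars (height within 4 mm, sideways within 7 mm, square within 0.06 rad), clamped between the pressure plate and the hung plates with 70 to 180 N (wheel tightened to between 0.5 and 0.7 N m), everything at rest (contact force between spare and follower between 70 and 180 N and z of spare in the frame of press between 0.051 and 0.059 m and x of spare in the frame of press between -0.007 and 0.007 m and angle between spare's own z axis and vertical below 0.06 rad and angle between the y axis of spare and the y axis of press, either way round below 0.06 rad and linear speed of spare below 0.02 m/s and angular speed of follower below 0.05 rad/s); the robot touches nothing.
It fails at once if the press is tightened beyond 0.7 N m (clamping force over 183 N) (contact force between spare and follower above 183 N).
It fails at once if the vial rack, the amber bottle or the beaker is shifted by more than 20 mm or tipped (distance of any of vial_rack, amber_bottle, beaker from where it was at the start of the episode above 0.02 m or angle between any of vial_rack, amber_bottle, beaker's own z axis and vertical above 0.3 rad).
It also fails if it takes over 72 s, if anything falls off the work surface, if the arm or the gripper's body presses on something with over 40 N, if the wrist force passes 120 N, or if a joint passes its speed limit or range.

## Robot

A 6-joint arm with a two-finger parallel gripper is mounted at the origin on the work surface. World frame = base frame: x ahead of the robot, y to its left, z up, the work surface at z = 0. Lengths are in m, angles in rad, forces in N, time in s.
With the tool pointing down it reaches from about 0.375 to 0.975 m from the base axis. Payload 3.8 kg.
Tool frame: the origin (TCP) lies on the centre line of the jaws, within the pads' length; the fingertips stand 25 mm ahead of it and the grasp point (between the pads) lies 6 mm ahead of it; y points along the fingers, z is the direction in which the jaws open and shut, and the axes are right-handed (so a half turn about y gives the same grasp; the last joint's range is limited). The gripper opens to 85 mm and grips with 20 to 120 N. Pads are 22 mm wide; open, the fingers measure 114 mm over their backs; the gripper's body (76 mm by 85 mm) begins 54 mm behind the grasp point. The pads swing forward as they close: fully open they stand 13 mm farther back than shut.
Start: joints at [1.16, 0.264, 1.604, -0, 1.274, -0.037], TCP at [0.246, 0.628, 0.256] pointing down, gripper open.
Joint ranges: [-2.63, 2.63], [-0.94, 2.18], [0.31, 2.57], [-1.31, 4.45], [0, 2.66], [-2.55, 2.55]. Speed limits (rad/s): [2.57, 2.57, 3.14, 3.14, 3.14, 3.14].

## Interface

Orientations are given as a rotation vector (axis times angle).
In Python, from workcell import bot gives the robot as it stands.
- The arm moves only by the shell command python3 -m jog 'ROWS' [FORCE]. ROWS is JSON, a list of rows, each a list of 5 numbers: the shift along the world's x, y, z in mm, then the turn about the world's z in degrees, then the finger opening in mm, from 0 to 85.4. A call has exactly 10 rows; each row is the pose to reach, as a shift and turn from the pose commanded when the call began; what a row does not reach only later rows make up. A row lasts 1/8 s, in which the tool goes at most 62.5 mm and 10.7 degrees, less where a joint would pass 70% of its speed; a pose out of reach is approached as far as the arm can. A call with a gripper value outside its range is refused whole. The fingers move at their own pace and stop on an object; FORCE is the grip in N (left out, the last holds). Time passes only in rows, so rows that repeat a pose let the fingers close, or fill a call up. It gives the time, the measured TCP pose, the force and the opening at its end, in the units of the state.
- bot.read_state(): the state, without advancing time (a new reading comes with each control period).
- bot.read_camera(name): name is "side" or "top" or "wrist"; returns a dict with "pixels" (420x560x3 uint8, red, green, blue), "fx", "fy", "cx", "cy" (pixels), "R" (3x3) and "t" (3): a world point X has camera coordinates R X + t. Camera axes: x right, y down, z forward; pixel columns grow to the right and rows downward; lengths in m; the calibration is good to about 2 mm. A picture is of the moment at which its call begins. There is no depth.
- bot.finish_job(): hands the job in, once; it reports no verdict.
The state is a dict: "time": time; "q": joint angles; "joint_vel": joint speeds; "joint_torque": joint torques, N m; "tool_pos": TCP position; "tcp_rot": TCP orientation; "wrist_force": force on the tool from outside, world axes, zero at the start; "torque": the same for the moment, N m; "width": opening from 0.0 (shut) to 1.0 (fully open).
Only numpy, scipy, OpenCV 4.12 (cv2) and the standard library are available. Lean on these libraries where they do the work, as an engineer would, in place of code of your own. Each camera call takes 0.05 s, during which the arm holds its last target.

## Working session

There is one attempt and no reset: what is moved stays moved. The work goes in short steps, Python scripts to look and compute and a shell command to move; the robot and the scene stay as the last step left them, time stands still between calls to the robot, and variables do not carry over. Pictures are saved under pics/ and viewed, and the job is handed in when it is done.

```bash
ls; mkdir -p pics
python3 - <<'E'
from workcell import bot
import cv2
s=bot.read_state(); print(s)
for n in ("side","top","wrist"):
    c=bot.read_camera(n); cv2.imwrite(f"pics/{n}0.png",c["pixels"][:,:,::-1]); print(n,c["fx"],c["fy"],c["cx"],c["cy"],c["R"],c["t"])
E
```

```text
pics
{'time': 0.0, 'q': array([ 1.16006553e+00,  2.64799484e-01,  1.60539189e+00, -1.32952398e-05,
        1.27371733e+00, -3.69052711e-02]), 'joint_vel': array([ 1.96926197e-03,  5.72401769e-04,  6.48599203e-04,  2.51650663e-04,
        1.10689667e-03, -9.15479181e-05]), 'joint_torque': array([ 1.03500341e-03, -5.15120173e+01, -3.67320156e+01,  5.14768669e-05,
        1.27659319e-02, -1.07887493e-05]), 'tool_pos': array([0.24622949, 0.62774656, 0.2549211 ]), 'tcp_rot': array([-1.5530921 ,  0.29377656, -0.29298453]), 'wrist_force': array([-0.5400944 ,  0.1342589 ,  0.61364098]), 'torque': array([0.01927323, 0.00522356, 0.00316171]), 'width': 1.0004517865245508}
side 463.95086730765826 463.95086730765826 290.46524368481676 204.8332702173642 [[-0.98625986 -0.16515661 -0.00384399]
 [-0.09372692  0.57856376 -0.81023407]
 [ 0.13603951 -0.79874105 -0.58609383]] [0.60985056 0.14362035 1.06452831]
top 414.6844868421245 414.6844868421245 278.5758725234052 213.85230126110113 [[-0.02559071 -0.99957458 -0.0139921 ]
 [-0.98036145  0.02783174 -0.19523531]
 [ 0.19554168  0.0087211  -0.98065661]] [0.05732712 0.63330584 1.00255873]
wrist 319.665854300523 319.665854300523 271.9574988119348 214.36709704536466 [[ 0.3651308   0.93095437 -0.00186092]
 [ 0.88509175 -0.3465219   0.31070109]
 [ 0.28860369 -0.11509362 -0.95050585]] [-0.67444522 -0.03967552  0.37982988]
```

View pics/side0.png

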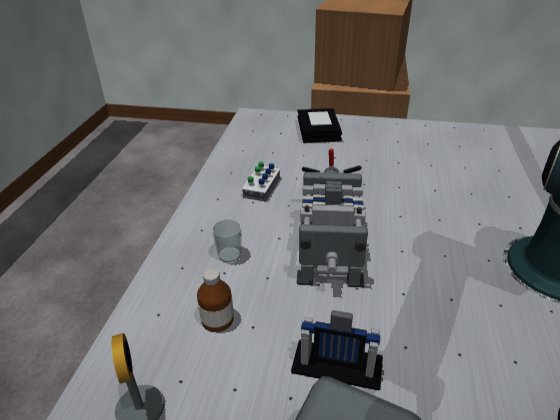

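View pics/top0.png

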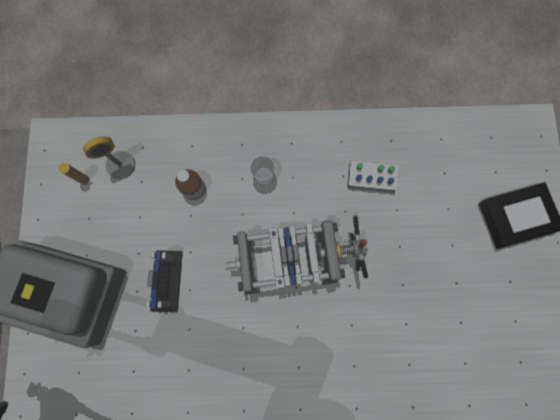

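View pics/wrist0.png

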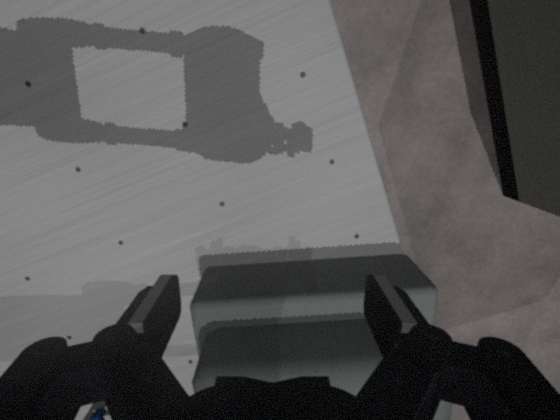

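The side and top views show the press (side ~(335,220), top ~(290,258)), the stand with the spare (side (340,340), top (165,282)) and a grey box at the left of the stand. Next I zoom in.

Run:
```python
import cv2
a=cv2.imread("pics/top0.png");b=cv2.imread("pics/side0.png")
cv2.imwrite("pics/top_z1.png",cv2.resize(a[200:310,220:380],None,fx=5,fy=5,interpolation=cv2.INTER_CUBIC))
cv2.imwrite("pics/top_z2.png",cv2.resize(a[230:330,80:200],None,fx=6,fy=6,interpolation=cv2.INTER_CUBIC))
cv2.imwrite("pics/side_z1.png",cv2.resize(b[140:290,270:400],None,fx=4,fy=4,interpolation=cv2.INTER_CUBIC))
cv2.imwrite("pics/side_z2.png",cv2.resize(b[300:400,280:400],None,fx=6,fy=6,interpolation=cv2.INTER_CUBIC))
```

```text
(no output)
```

View pics/top_z1.png

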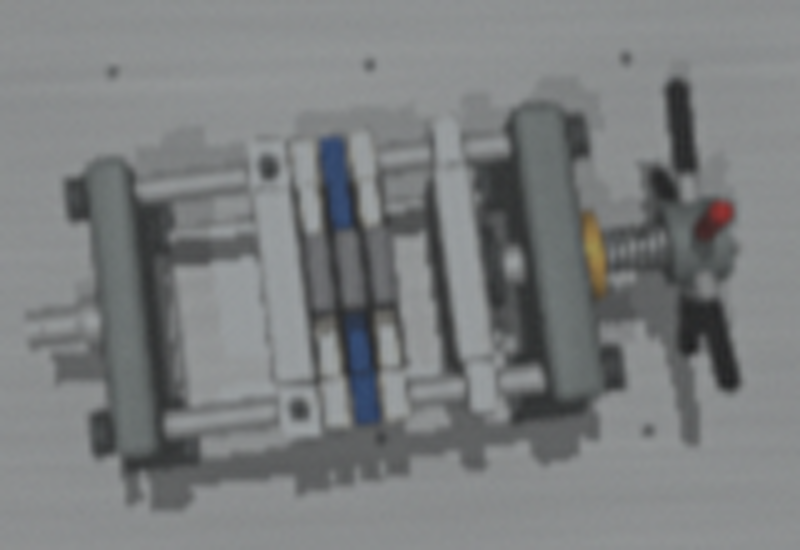

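View pics/top_z2.png

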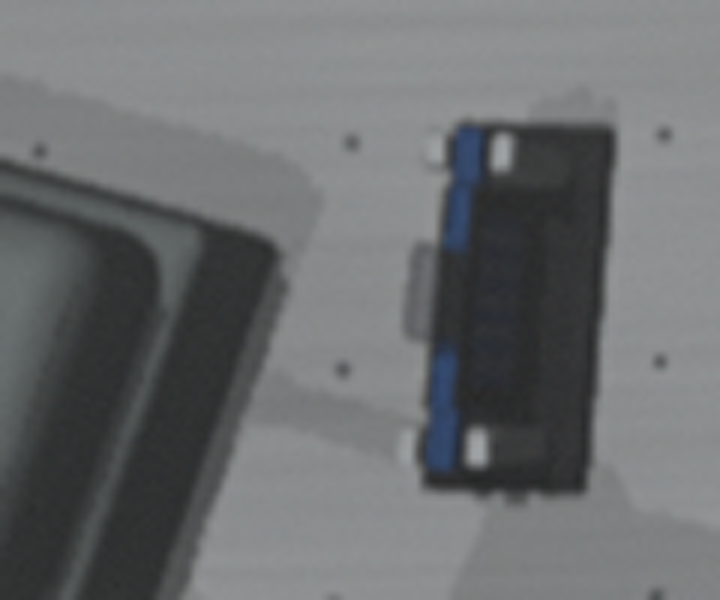

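View pics/side_z1.png

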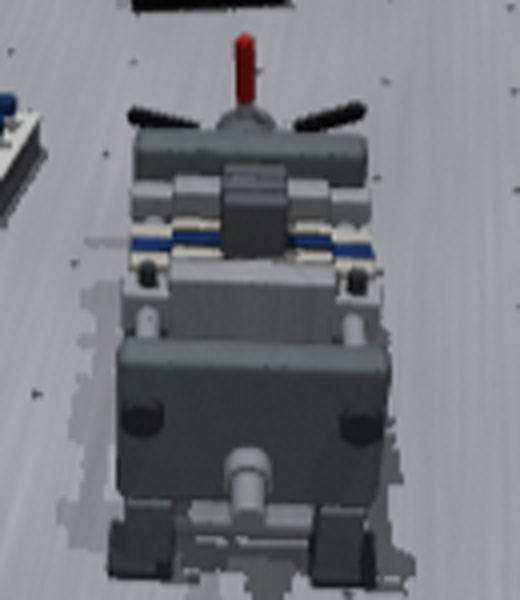

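View pics/side_z2.png

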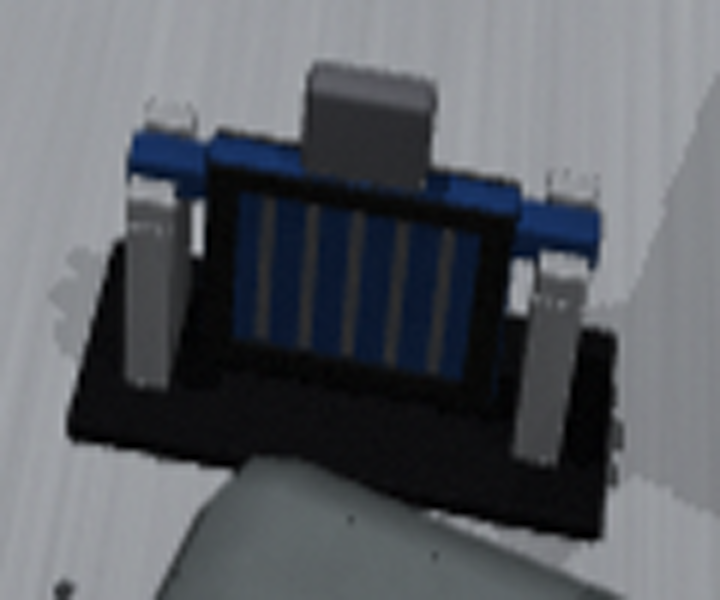

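```bash
cat > h.py <<'E'
import numpy as np
C={'side':(463.95086730765826,290.46524368481676,204.8332702173642,np.array([[-0.98625986,-0.16515661,-0.00384399],[-0.09372692,0.57856376,-0.81023407],[0.13603951,-0.79874105,-0.58609383]]),np.array([0.60985056,0.14362035,1.06452831])),
'top':(414.6844868421245,278.5758725234052,213.85230126110113,np.array([[-0.02559071,-0.99957458,-0.0139921],[-0.98036145,0.02783174,-0.19523531],[0.19554168,0.0087211,-0.98065661]]),np.array([0.05732712,0.63330584,1.00255873]))}
def ray(c,u,v):
    f,cx,cy,R,t=C[c]; return -R.T@t, R.T@np.array([(u-cx)/f,(v-cy)/f,1.])
def plane(c,u,v,z):
    o,d=ray(c,u,v); return o+d*(z-o[2])/d[2]
def proj(c,X):
    f,cx,cy,R,t=C[c]; p=R@np.array(X)+t; return cx+f*p[0]/p[2],cy+f*p[1]/p[2]
def tri(u1,u2):
    o1,d1=ray('top',*u1);o2,d2=ray('side',*u2)
    A=np.stack([d1,-d2],1);s=np.linalg.lstsq(A,o2-o1,rcond=None)[0]
    p,q=o1+d1*s[0],o2+d2*s[1]; return (p+q)/2,np.linalg.norm(p-q)
E
python3 - <<'E'
from h import *
np.set_printoptions(precision=4,suppress=True)
Z2=lambda u,v:(80+(u+.5)/6-.5,230+(v+.5)/6-.5)
Z1=lambda u,v:(220+(u+.5)/5-.5,200+(v+.5)/5-.5)
S2=lambda u,v:(280+(u+.5)/6-.5,300+(v+.5)/6-.5)
S1=lambda u,v:(270+(u+.5)/4-.5,140+(v+.5)/4-.5)
print('spare ears top z=.1')
for p in [(457,122),(487,122),(425,470),(457,473)]: print(plane('top',*Z2(*p),.1)) 
print('lug top z=.143')
for p in [(411,243),(437,245),(404,338),(430,341)]: print(plane('top',*Z2(*p),.143))
print('lug top side')
for p in [(312,64),(436,90),(305,78),(434,106)]: print(plane('side',*S2(*p),.143))
print('ears side top-near edge')
for p in [(132,150),(599,215),(134,135),(597,205)]: print(plane('side',*S2(*p),.1))
print('press bars (zoomed centreline, z=.118..)')
print('follower ears / plate. ears top? hung ears top z=.140')
for p in [(292,142),(313,424),(352,133),(322,138),(345,137),(355,424),(380,424),(410,424)]: print(p,plane('top',*Z1(*p),.14))
print('crosshead top .150 corners')
for p in [(512,104),(562,104),(552,398),(604,398)]: print(p,plane('top',*Z1(*p),.15))
print('endframe')
for p in [(88,160),(130,160),(118,462),(158,462)]: print(p,plane('top',*Z1(*p),.15))
print('follower top .146')
for p in [(434,165),(471,163),(458,365),(493,362)]: print(p,plane('top',*Z1(*p),.146))
print('hung lug tops .183')
for p in [(367,229),(388,229),(374,310),(396,310)]: print(p,plane('top',*Z1(*p),.183))
print('red tip',tri(Z1(722,209),S1(246,36)))
print('box',[plane('top',*Z2(*p),.0) for p in [(275,240),(190,600)]])
for n,u,v in [('bottle',188,177),('beaker',262,163)]: print(n,plane('top',u,v,.1))
E
```

```text
spare ears top z=.1
[0.5458 0.3425 0.1   ]
[0.5455 0.3302 0.1   ]
[0.4076 0.3508 0.1   ]
[0.4061 0.338  0.1   ]
lug top z=.143
[0.4943 0.3455 0.143 ]
[0.4932 0.3354 0.143 ]
[0.4581 0.3469 0.143 ]
[0.4567 0.3369 0.143 ]
lug top side
[0.4914 0.3372 0.143 ]
[0.4567 0.341  0.143 ]
[0.4928 0.3426 0.143 ]
[0.4569 0.3468 0.143 ]
ears side top-near edge
[0.5414 0.34   0.1   ]
[0.4075 0.3415 0.1   ]
[0.5416 0.3344 0.1   ]
[0.4081 0.338  0.1   ]
press bars (zoomed centreline, z=.118..)
follower ears / plate. ears top? hung ears top z=.140
(292, 142) [0.5852 0.0418 0.14  ]
(313, 424) [0.4535 0.0354 0.14  ]
(352, 133) [0.5887 0.0133 0.14  ]
(322, 138) [0.5867 0.0275 0.14  ]
(345, 137) [0.5869 0.0167 0.14  ]
(355, 424) [0.453  0.0161 0.14  ]
(380, 424) [0.4527 0.0046 0.14  ]
(410, 424) [ 0.4524 -0.0092  0.14  ]
crosshead top .150 corners
(512, 104) [ 0.5987 -0.0619  0.15  ]
(562, 104) [ 0.598  -0.0853  0.15  ]
(552, 398) [ 0.4621 -0.0738  0.15  ]
(604, 398) [ 0.4615 -0.0975  0.15  ]
endframe
(88, 160) [0.5777 0.1372 0.15  ]
(130, 160) [0.5771 0.1176 0.15  ]
(118, 462) [0.4385 0.1244 0.15  ]
(158, 462) [0.4381 0.1063 0.15  ]
follower top .146
(434, 165) [ 0.5714 -0.0245  0.146 ]
(471, 163) [ 0.5719 -0.0418  0.146 ]
(458, 365) [ 0.4783 -0.0319  0.146 ]
(493, 362) [ 0.4793 -0.048   0.146 ]
hung lug tops .183
(367, 229) [0.5378 0.0087 0.183 ]
(388, 229) [ 0.5375 -0.0007  0.183 ]
(374, 310) [0.5015 0.0068 0.183 ]
(396, 310) [ 0.5013 -0.003   0.183 ]
red tip (array([ 0.5416, -0.151 ,  0.1796]), np.float64(0.0024088454563074816))
box [array([0.5073, 0.4529, 0.    ]), array([0.3534, 0.4826, 0.    ])]
bottle [0.7288 0.2666 0.1   ]
beaker [0.7601 0.0786 0.1   ]
```

Run:
```python
from h import *
from scipy.spatial.transform import Rotation as R
np.set_printoptions(precision=4,suppress=True)
print(R.from_rotvec([-1.5530921,0.29377656,-0.29298453]).as_matrix())
Z1=lambda u,v:(220+(u+.5)/5-.5,200+(v+.5)/5-.5)
print('bars edge: tops z .125 upper bar, lower bar')
for p in [(160,186),(230,181),(400,156),(495,146),(185,421),(265,412),(430,388),(530,377)]: print(plane('top',*Z1(*p),.122))
```

```text
[[ 0.9309 -0.0009  0.3652]
 [-0.3652 -0.0021  0.9309]
 [-0.0001 -1.     -0.0023]]
bars edge: tops z .125 upper bar, lower bar
[0.5685 0.1058 0.122 ]
[0.57   0.0722 0.122 ]
[ 0.5799 -0.0097  0.122 ]
[ 0.5835 -0.0555  0.122 ]
[0.457  0.0955 0.122 ]
[0.4602 0.0579 0.122 ]
[ 0.4693 -0.0199  0.122 ]
[ 0.4732 -0.0671  0.122 ]
```

```bash
python3 -m jog '[[0,0,60,0,85],[0,0,120,0,85],[40,-50,150,-10,85],[75,-95,150,-20,85],[110,-140,150,-30,85],[145,-180,150,-40,85],[180,-225,150,-50,85],[210,-262,130,-60,85],[229,-286,80,-70.6,85],[229,-286,25,-70.6,85]]' 60
python3 - <<'E'
from workcell import bot
import cv2
c=bot.read_camera("wrist"); cv2.imwrite("pics/wrist1.png",c["pixels"][:,:,::-1])
c=bot.read_camera("top"); cv2.imwrite("pics/top1.png",cv2.resize(c["pixels"][200:340,60:260,::-1],None,fx=4,fy=4))
s=bot.read_state();print(s['tool_pos'],s['tcp_rot'],s['time'])
E
```

```text
time: 1.4
tool_pos: [0.4774, 0.3406, 0.2808]
tcp_rot: [-1.187, 1.237, -1.239]
wrist_force: [0.2, -0.5, -0.6]
width: 0.995
[0.47167112 0.33889651 0.27285533] [-1.20739196  1.2415576  -1.23646122] 1.5
```

View pics/wrist1.png

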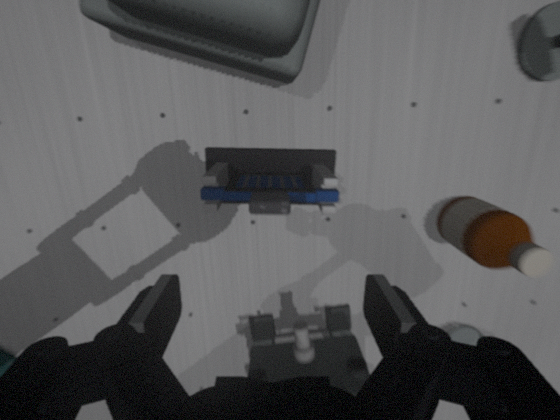

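View pics/top1.png

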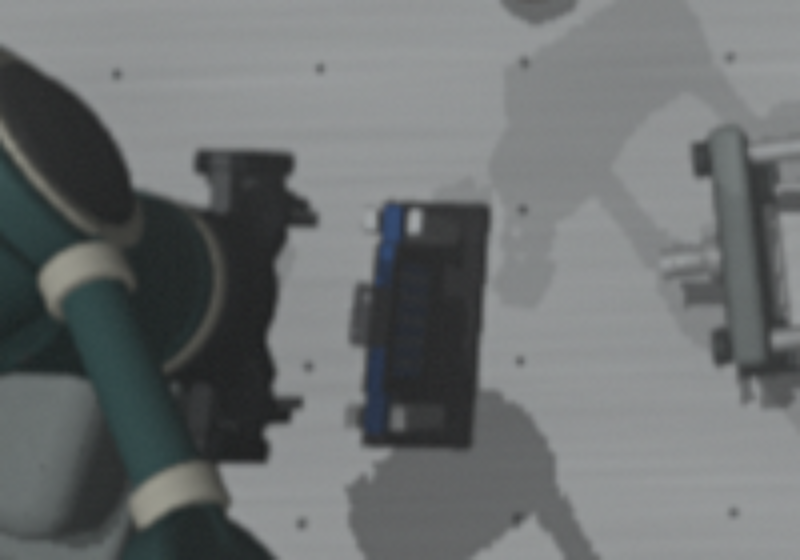

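Run:
```python
from workcell import bot
import cv2,numpy as np
from scipy.spatial.transform import Rotation as R
np.set_printoptions(precision=4,suppress=True)
c=bot.read_camera("wrist"); cv2.imwrite("pics/wrist2.png",cv2.resize(c["pixels"][130:230,180:360,::-1],None,fx=4,fy=4,interpolation=cv2.INTER_CUBIC))
s=bot.read_state();print(s['tool_pos'],s['time'],np.degrees(np.arctan2(*R.from_rotvec(s['tcp_rot']).as_matrix()[[1,0],2])))
for X in [(.4938,.3454,.143),(.457,.3469,.143),(.4932,.3354,.143),(.4567,.3369,.143),(.475,.3413,.126)]:
    p=c["R"]@np.array(X)+c["t"]; print(c["cx"]+c["fx"]*p[0]/p[2],c["cy"]+c["fy"]*p[1]/p[2])
np.savez("w.npz",R=c["R"],t=c["t"],k=[c["fx"],c["cx"],c["cy"]])
```

```text
[0.4733 0.3406 0.2772] 1.55 -2.044743238942295
301.61343878816854 204.20954393228803
255.78016870647357 203.85893573466518
300.96171559993735 216.00662245567284
256.06065686383926 215.63069776600568
278.24523330267203 203.7426915126716
```

View pics/wrist2.png

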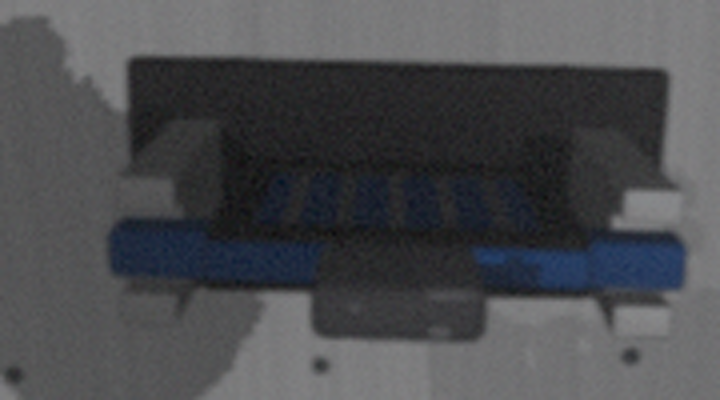

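The wrist view puts the lug's top at (280,208), which agrees with the estimate to about 1.5 mm. I'm going down to grasp it.

```bash
python3 -m jog '[[0,0,-40,0,85],[0,0,-80,0,70],[0,0,-110,0,60],[0,0,-130,0,55],[0,0,-145,0,55],[0,0,-145,0,55],[0,0,-145,0,30],[0,0,-145,0,30],[0,0,-145,0,30],[0,0,-145,0,30]]' 60
python3 - <<'E'
from workcell import bot
import cv2
c=bot.read_camera("wrist"); cv2.imwrite("pics/wrist3.png",c["pixels"][:,:,::-1])
s=bot.read_state();print(s['tool_pos'],s['time'],s['width'],s['wrist_force'])
E
```

```text
time: 2.8
tool_pos: [0.4766, 0.3431, 0.1379]
tcp_rot: [-1.189, 1.234, -1.235]
wrist_force: [0.2, -0.5, 5.4]
width: 0.412
[0.47660483 0.34306887 0.13795127] 2.85 0.4068430679449472 [ 0.39472385 -0.04653276  5.32685973]
```

View pics/wrist3.png

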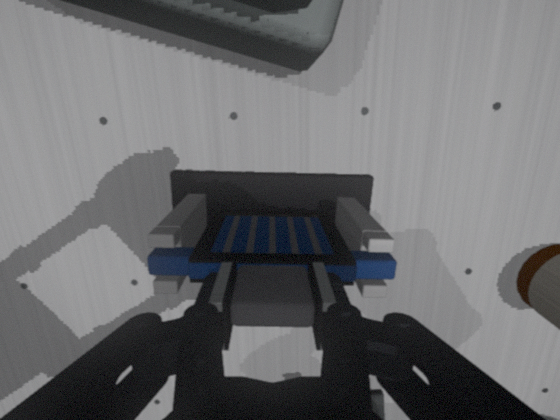

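Gripped (opening about 35 mm). Now lift it clear.

```bash
python3 -m jog '[[0,0,5,0,30],[0,0,15,0,30],[0,0,30,0,30],[0,0,55,0,30],[0,0,85,0,30],[0,0,115,0,30],[0,0,145,0,30],[0,0,170,0,30],[0,0,190,0,30],[0,0,190,0,30]]' 60; python3 -m jog '[[3,-25,0,0,30],[8,-60,0,1,30],[15,-105,0,2,30],[22,-155,0,3,30],[29,-205,0,4,30],[36,-255,0,5,30],[43,-300,0,6,30],[47,-335,0,7,30],[49,-358,0,7.4,30],[49,-358,0,7.4,30]]'
python3 - <<'E'
from workcell import bot
import cv2
for i in range(3):c=bot.read_camera("wrist")
cv2.imwrite("pics/wrist4.png",c["pixels"][:,:,::-1])
c=bot.read_camera("top");cv2.imwrite("pics/top4f.png",c["pixels"][:,:,::-1]); cv2.imwrite("pics/top4.png",cv2.resize(c["pixels"][180:310,200:360,::-1],None,fx=4,fy=4))
c=bot.read_camera("side");cv2.imwrite("pics/side4f.png",c["pixels"][:,:,::-1]); cv2.imwrite("pics/side4.png",cv2.resize(c["pixels"][100:290,240:420,::-1],None,fx=3,fy=3))
s=bot.read_state();print(s['tool_pos'],s['time'],s['width'],s['wrist_force'])
E
```

```text
time: 4.1
tool_pos: [0.4763, 0.3429, 0.3289]
tcp_rot: [-1.188, 1.234, -1.235]
wrist_force: [-0.3, -0.9, -2.5]
width: 0.408
time: 5.35
tool_pos: [0.5238, -0.017, 0.3247]
tcp_rot: [-1.253, 1.144, -1.14]
wrist_force: [0.8, 1.4, -2.7]
width: 0.406
[ 0.52424154 -0.01468977  0.32584405] 5.6 0.40862432714601804 [-0.4163825  -0.38958003 -3.44633145]
```

View pics/wrist4.png

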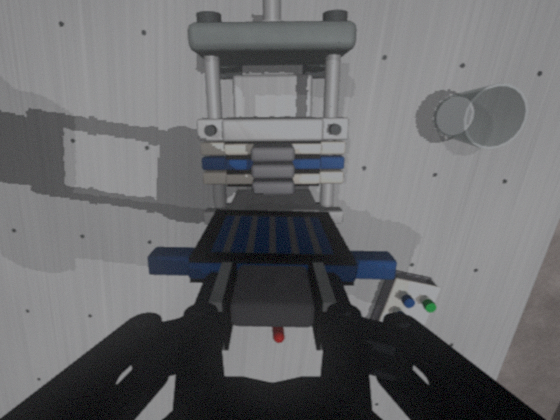

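View pics/top4.png

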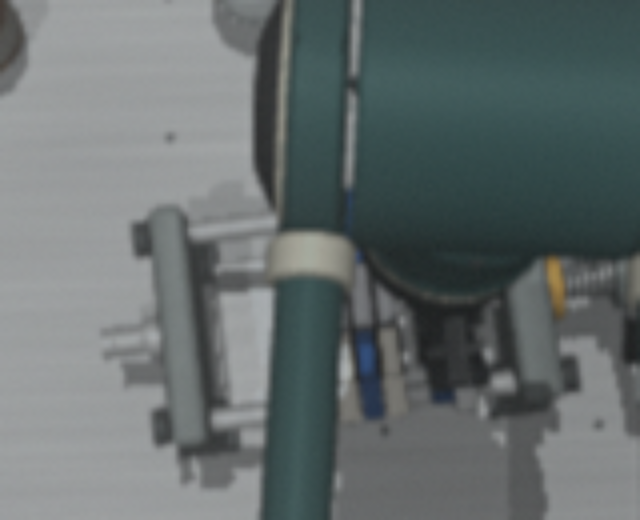

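View pics/side4.png

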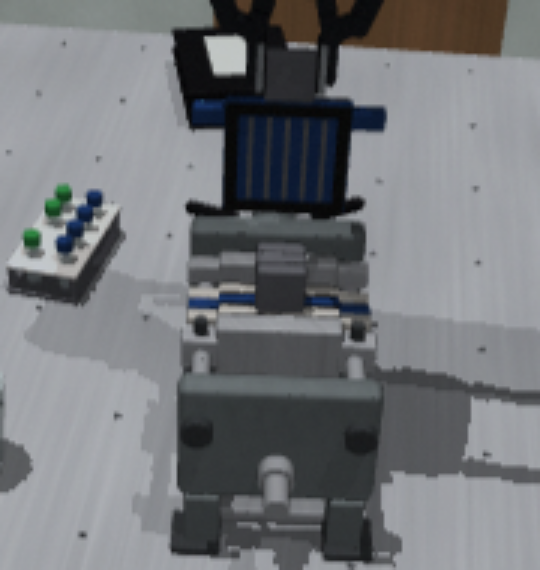

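```bash
python3 - <<'E'
import cv2
a=cv2.imread("pics/wrist4.png");cv2.imwrite("pics/wrist4z.png",cv2.resize(a[130:280,140:400],None,fx=3,fy=4,interpolation=cv2.INTER_CUBIC))
E
python3 - <<'E'
from workcell import bot
import numpy as np
c=bot.read_camera("wrist"); s=bot.read_state(); print(s['tool_pos'],s['time'])
np.savez("w.npz",R=c["R"],t=c["t"],k=[c["fx"],c["cx"],c["cy"]])
from h import *
np.set_printoptions(precision=4,suppress=True)
def py(u,v,y):
    o,d=ray('side',u,v); return o+d*(y-o[1])/d[1]
S=lambda u,v:(240+(u+.5)/3-.5,100+(v+.5)/3-.5)
print('plate ears');print(py(*S(192,115),-.015),py(*S(386,118),-.015)); print(py(*S(226,160),-.01),py(*S(353,160),-.01))
print('hung'); print(py(*S(188,303),.03),py(*S(371,306),.02))
E
```

```text
[ 0.52431677 -0.01472817  0.32599686] 5.65
plate ears
[ 0.5911 -0.015   0.2752] [ 0.4544 -0.015   0.2842]
[ 0.5651 -0.01    0.2436] [ 0.4744 -0.01    0.2517]
hung
[0.5859 0.03   0.1424] [0.4515 0.02   0.1479]
```

View pics/wrist4z.png

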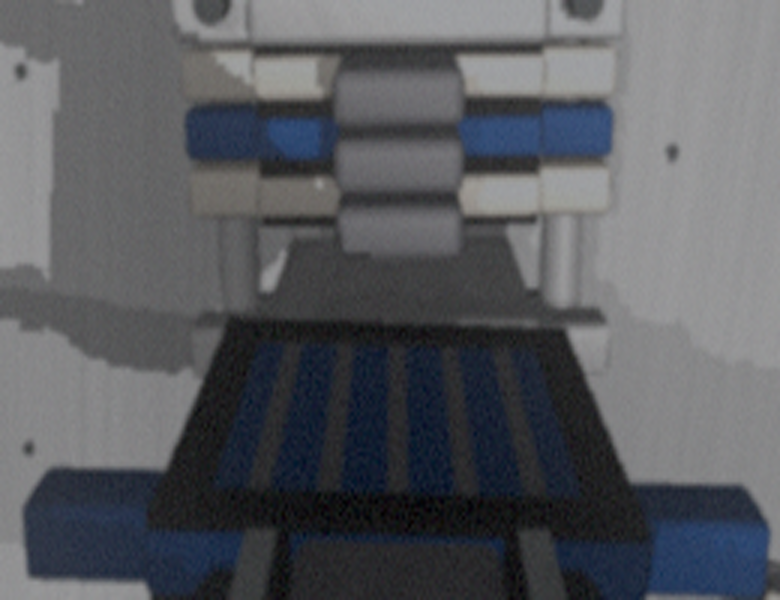

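Run:
```python
import numpy as np
w=np.load("w.npz");R,t,k=w["R"],w["t"],w["k"]
np.set_printoptions(precision=4,suppress=True)
o=-R.T@t;print('cam',o,'fwd',R[2])
def P(zu,zv,z):
    u=140+(zu+.5)/3-.5;v=130+(zv+.5)/4-.5
    d=R.T@np.array([(u-k[1])/k[0],(v-k[2])/k[0],1]);return o+d*(z-o[2])/d[2]
print('hung rear edge L,R z.14',P(193,215,.14),P(610,212,.14),'bot?',P(193,215,.125))
print('blue ear front/rear',P(188,105,.14),P(612,103,.14),P(190,158,.14),P(612,157,.14))
print('lug1 top-near edge .183',P(342,250,.183),P(460,250,.183), 'far',P(342,207,.183),P(460,205,.183))
print('follower ear front edge at .14 / .146/.125',P(200,318,.14),P(606,312,.14),P(200,318,.125))
print('plate bottom front edge z=.2055',P(228,318,.2055),P(570,328,.2055))
print('ears L,R top edges z=.29 ',P(40,470,.29),P(745,487,.29),P(28,500,.275),P(765,520,.275))
```

```text
cam [0.5165 0.0654 0.4429] fwd [ 0.0284 -0.3091 -0.9506]
hung rear edge L,R z.14 [ 0.4572 -0.008   0.14  ] [0.5908 0.0055 0.14  ] bot? [ 0.4543 -0.0116  0.125 ]
blue ear front/rear [0.4549 0.0183 0.14  ] [0.5872 0.0314 0.14  ] [0.4559 0.0058 0.14  ] [0.5892 0.0188 0.14  ]
lug1 top-near edge .183 [ 0.5072 -0.0011  0.183 ] [0.54  0.002 0.183] far [0.5065 0.008  0.183 ] [0.5389 0.0115 0.183 ]
follower ear front edge at .14 / .146/.125 [ 0.4603 -0.0339  0.14  ] [ 0.5936 -0.0195  0.14  ] [ 0.4575 -0.0388  0.125 ]
plate bottom front edge z=.2055 [ 0.4797 -0.0117  0.2055] [ 0.5682 -0.0053  0.2055]
ears L,R top edges z=.29  [ 0.4611 -0.0081  0.29  ] [0.5834 0.0012 0.29  ] [ 0.4533 -0.0203  0.275 ] [ 0.5949 -0.0099  0.275 ]
```

Wrist view: the plate's ears are about 1.5° off parallel to the hung plates' ears, and the plate is centred in the gap (about 25 mm). I'll correct the angle and lower it.

```bash
python3 -m jog '[[1,1,-10,1.5,30],[1,1,-30,1.5,30],[1,1,-55,1.5,30],[1,1,-75,1.5,30],[1,1,-95,1.5,30],[1,1,-110,1.5,30],[1,1,-122,1.5,30],[1,1,-132,1.5,30],[1,1,-138,1.5,30],[1,1,-138,1.5,30]]'
python3 - <<'E'
from workcell import bot
import cv2
c=bot.read_camera("wrist")
cv2.imwrite("pics/wrist5.png",c["pixels"][:,:,::-1])
c=bot.read_camera("side"); cv2.imwrite("pics/side5.png",cv2.resize(c["pixels"][120:260,270:390,::-1],None,fx=4,fy=4))
s=bot.read_state();print(s['tool_pos'],s['time'],s['width'],s['wrist_force'])
E
```

```text
time: 6.9
tool_pos: [0.5254, -0.0146, 0.188]
tcp_rot: [-1.264, 1.121, -1.12]
wrist_force: [-0.1, 0.6, -2.2]
width: 0.408
[ 0.52589821 -0.01465455  0.18880023] 7.0 0.4111759849605723 [ 0.80324964 -0.13431581 -2.09757814]
```

View pics/wrist5.png

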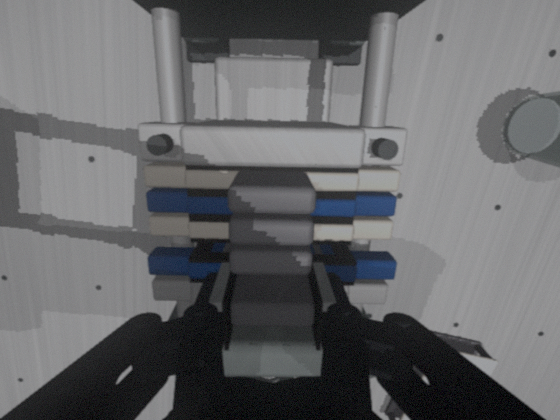

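View pics/side5.png

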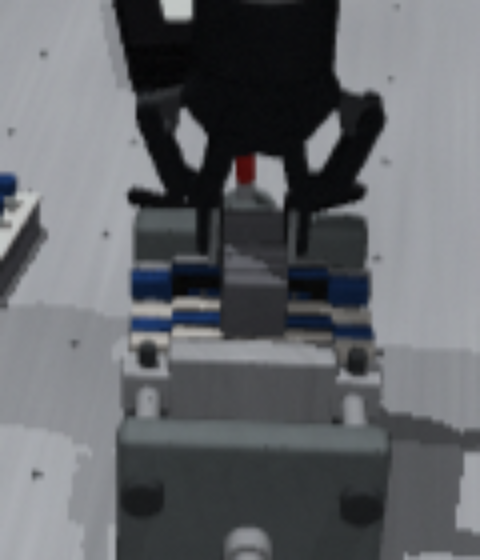

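The plate sits in the gap, its ears level (wrist rows 262 to 265) and in line with the hung ones (columns 150 to 395). I'll lower it the last bit and release.

```bash
python3 -m jog '[[0,0,-4,0,30],[0,0,-8,0,30],[0,0,-10,0,30],[0,0,-11,0,30],[0,0,-11,0,30],[0,0,-11,0,45],[0,0,-11,0,55],[0,0,-11,0,60],[0,0,-11,0,60],[0,0,-11,0,60]]'
python3 - <<'E'
from workcell import bot
import cv2
c=bot.read_camera("wrist")
cv2.imwrite("pics/wrist6.png",c["pixels"][:,:,::-1])
s=bot.read_state();print(s['tool_pos'],s['time'],s['width'],s['wrist_force'])
E
```

```text
time: 8.25
tool_pos: [0.5255, -0.0146, 0.1772]
tcp_rot: [-1.264, 1.12, -1.12]
wrist_force: [0.4, 0.3, -0.7]
width: 0.704
[ 0.52548094 -0.01459499  0.17723738] 8.3 0.7017345141622122 [ 0.70216974 -0.23576155 -0.50565439]
```

View pics/wrist6.png

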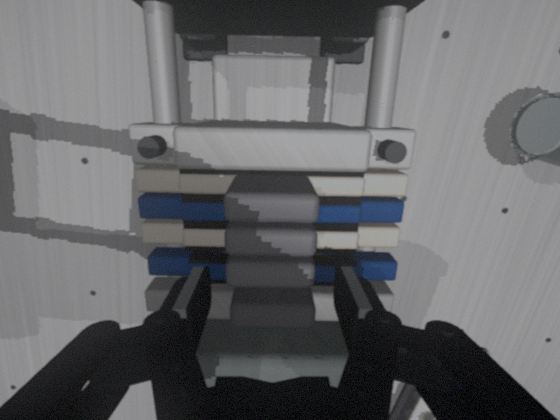

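The plate hangs freely and is released. Now move to the star wheel, left of the red spoke, with the jaws shut.

```bash
python3 -m jog '[[0,0,20,0,60],[0,0,60,0,60],[0,0,90,0,60],[-3,-30,90,0,30],[-6,-70,90,0,0],[-13,-115,90,0,0],[-15,-136,90,0,0],[-15,-136,90,0,0],[-15,-136,90,0,0],[-15,-136,90,0,0]]'
python3 - <<'E'
from workcell import bot
import cv2
for n in ("wrist","side","top"):
    c=bot.read_camera(n); p=c["pixels"][:,:,::-1]
    if n=="side":p=cv2.resize(p[100:260,270:410],None,fx=4,fy=4,interpolation=cv2.INTER_CUBIC)
    if n=="top":p=cv2.resize(p[200:310,220:380],None,fx=5,fy=5,interpolation=cv2.INTER_CUBIC)
    cv2.imwrite(f"pics/{n}7.png",p)
s=bot.read_state();print(s['tool_pos'],s['time'],s['width'],s['wrist_force'])
E
```

```text
time: 9.55
tool_pos: [0.5106, -0.1497, 0.2672]
tcp_rot: [-1.264, 1.12, -1.119]
wrist_force: [0.0, -0.4, -0.5]
width: 0.002
[ 0.51061747 -0.14986434  0.26728872] 9.7 -0.0036719636437486346 [ 0.13986264 -0.27265117  0.12202078]
```

View pics/wrist7.png

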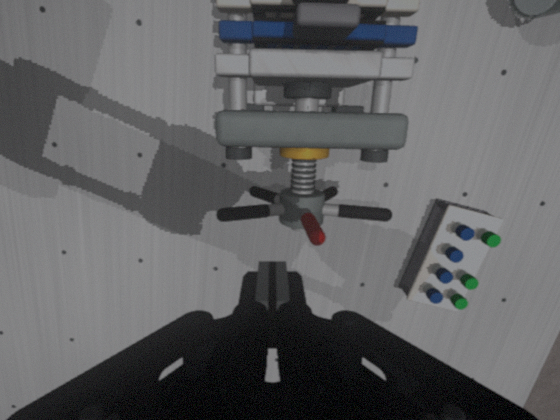

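View pics/side7.png

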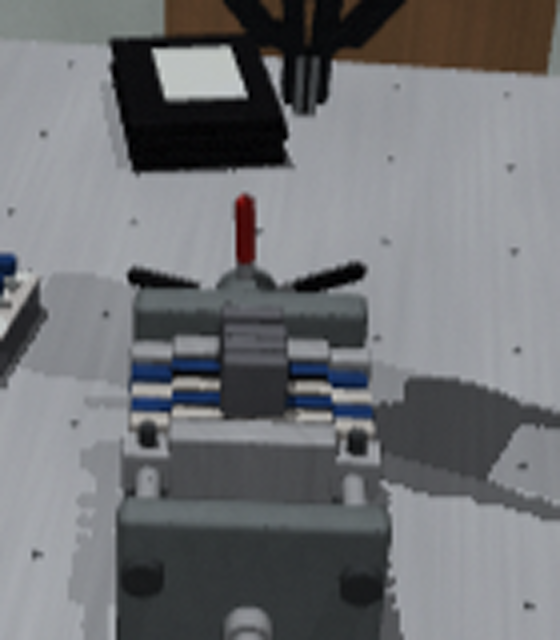

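View pics/top7.png

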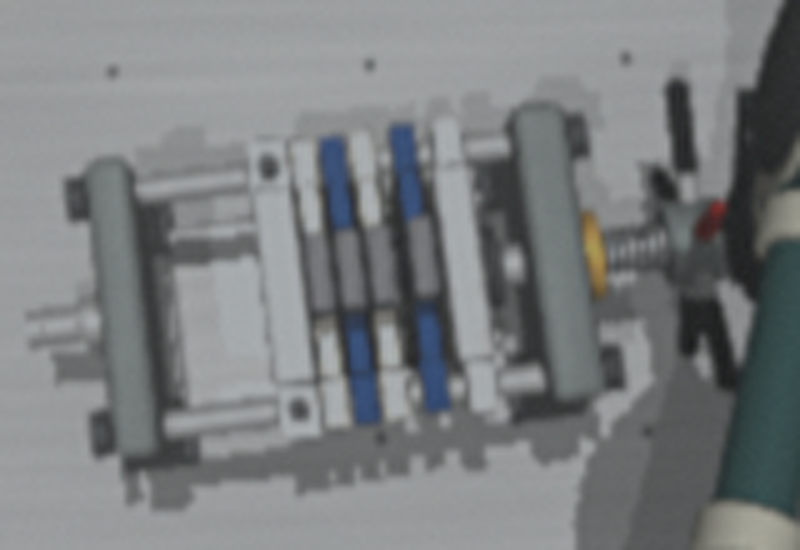

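Run:
```python
from workcell import bot
import numpy as np
np.set_printoptions(precision=4,suppress=True)
c=bot.read_camera("wrist");R,t=c["R"],c["t"];o=-R.T@t
def P(u,v,z):
    d=R.T@np.array([(u-c["cx"])/c["fx"],(v-c["cy"])/c["fx"],1]);return o+d*(z-o[2])/d[2]
print('red tip',P(318,240,.18)); print('L tip',P(217,214,.1248),'R tip',P(391,214,.1248))
print('fingertip', [(c["cx"]+c["fx"]*p[0]/p[2],c["cy"]+c["fx"]*p[1]/p[2]) for p in [R@np.array([.5106,-.1499,.242])+t]])
```

```text
red tip [ 0.5426 -0.1509  0.18  ]
L tip [ 0.4643 -0.1596  0.1248] R tip [ 0.6118 -0.1416  0.1248]
fingertip [(np.float64(272.2785523617999), np.float64(278.83742123013633))]
```

Wheel: hub at (0.538, -0.151), red spoke about 3° past the top. Pushing the red spoke first.

```bash
python3 -m jog '[[0,0,-50,0,0],[0,0,-85,0,0],[0,0,-96,0,0],[5,0,-96,0,0],[12,1,-96,0,0],[18,2,-96,0,0],[24,2,-96,0,0],[30,3,-96,0,0],[34,3,-96,0,0],[38,4,-96,0,0]]' 60; python3 -m jog '[[3,0,0,0,0],[6,1,0,0,0],[9,1,0,0,0],[10,1,0,0,0],[4,1,20,0,0],[-10,-2,50,0,0],[-45,-5,50,0,0],[-76,-8,50,0,0],[-76,-8,20,0,0],[-76,-8,0,0,0]]'
python3 - <<'E'
from workcell import bot
import cv2
for n in ("wrist","side"):
    c=bot.read_camera(n); p=c["pixels"][:,:,::-1]
    if n=="side":p=cv2.resize(p[100:260,270:410],None,fx=4,fy=4,interpolation=cv2.INTER_CUBIC)
    cv2.imwrite(f"pics/{n}8.png",p)
s=bot.read_state();print(s['tool_pos'],s['time'],s['wrist_force'])
E
```

```text
time: 11.0
tool_pos: [0.5469, -0.1467, 0.1711]
tcp_rot: [-1.267, 1.124, -1.118]
wrist_force: [-6.2, -1.2, -1.1]
width: -0.002
time: 12.25
tool_pos: [0.4739, -0.1552, 0.1738]
tcp_rot: [-1.261, 1.116, -1.125]
wrist_force: [-0.2, -0.2, -0.9]
width: 0.002
[ 0.47235411 -0.15447966  0.1717172 ] 12.35 [0.3682471  1.120208   1.09286141]
```

View pics/wrist8.png

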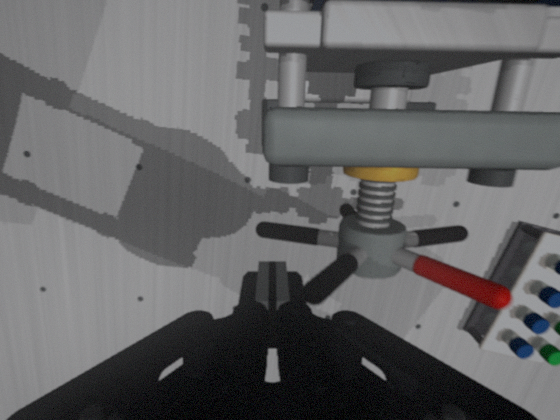

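View pics/side8.png

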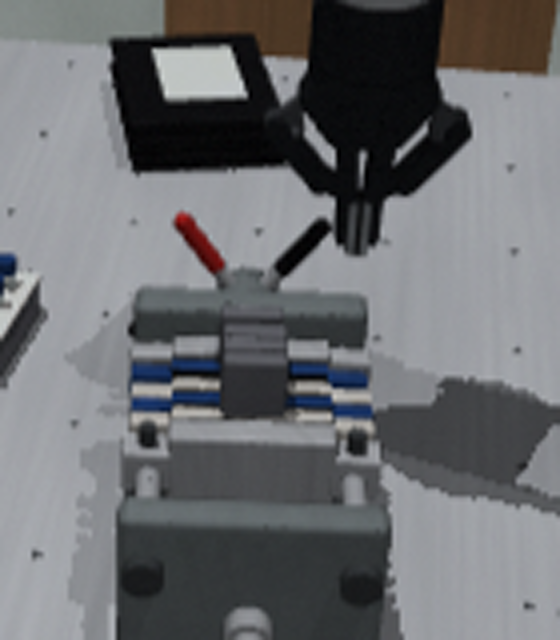

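```bash
python3 -m jog '[[8,1,0,0,0],[17,2,0,0,0],[26,3,0,0,0],[35,4,0,0,0],[44,5,0,0,0],[53,6,0,0,0],[62,7,0,0,0],[71,8,0,0,0],[79,9,0,0,0],[86,10,0,0,0]]'; python3 -m jog '[[0,0,0,0,0],[-6,0,20,0,0],[-12,-1,50,0,0],[-45,-4,50,0,0],[-84,-7,50,0,0],[-84,-7,50,0,0],[-84,-7,15,0,0],[-84,-7,0,0,0],[-76,-6,0,0,0],[-67,-5,0,0,0]]'
python3 - <<'E'
from workcell import bot
import cv2
for n in ("side",):
    c=bot.read_camera(n); p=c["pixels"][:,:,::-1]
    if n=="side":p=cv2.resize(p[100:260,270:410],None,fx=4,fy=4,interpolation=cv2.INTER_CUBIC)
    cv2.imwrite(f"pics/{n}9.png",p)
s=bot.read_state();print(s['tool_pos'],s['time'],s['wrist_force'])
E
```

```text
time: 13.6
tool_pos: [0.5578, -0.1448, 0.1725]
tcp_rot: [-1.266, 1.122, -1.119]
wrist_force: [-6.3, -0.6, -0.6]
width: -0.0
time: 14.85
tool_pos: [0.49, -0.1494, 0.1719]
tcp_rot: [-1.267, 1.125, -1.117]
wrist_force: [-7.5, 0.1, 7.0]
width: 0.001
[ 0.49197774 -0.14941646  0.1721901 ] 14.9 [-3.39181636 -0.15347892 -0.59707017]
```

View pics/side9.png

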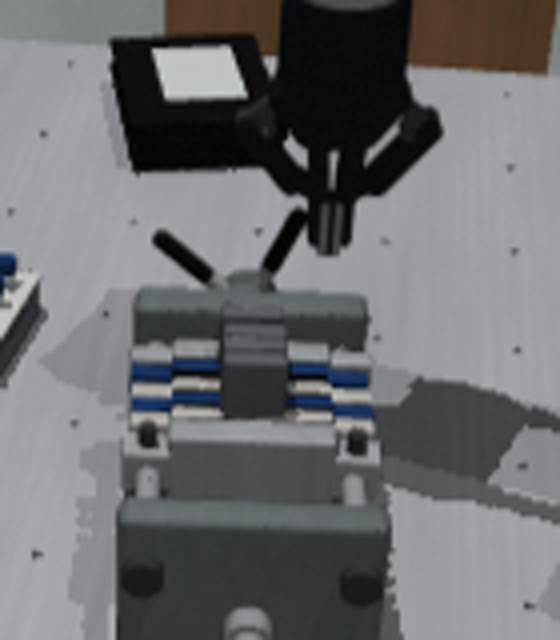

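```bash
python3 -m jog '[[8,1,0,0,0],[16,2,0,0,0],[24,3,0,0,0],[32,4,0,0,0],[40,5,0,0,0],[47,6,0,0,0],[54,6,0,0,0],[60,7,0,0,0],[64,8,0,0,0],[67,8,0,0,0]]'; python3 -m jog '[[0,0,0,0,0],[-6,0,20,0,0],[-12,-1,50,0,0],[-45,-4,50,0,0],[-84,-6,50,0,0],[-84,-6,50,0,0],[-84,-6,15,0,0],[-84,-6,0,0,0],[-76,-5,0,0,0],[-67,-5,0,0,0]]'; python3 -m jog '[[8,1,0,0,0],[16,2,0,0,0],[24,3,0,0,0],[32,4,0,0,0],[40,5,0,0,0],[47,6,0,0,0],[54,7,0,0,0],[60,7,0,0,0],[64,8,0,0,0],[67,8,0,0,0]]'
python3 - <<'E'
from workcell import bot
import cv2
for n in ("side","wrist"):
    c=bot.read_camera(n); p=c["pixels"][:,:,::-1]
    if n=="side":p=cv2.resize(p[100:260,270:410],None,fx=4,fy=4,interpolation=cv2.INTER_CUBIC)
    cv2.imwrite(f"pics/{n}10.png",p)
s=bot.read_state();print(s['tool_pos'],s['time'],s['wrist_force'])
E
```

```text
time: 16.15
tool_pos: [0.5572, -0.1414, 0.1709]
tcp_rot: [-1.267, 1.124, -1.117]
wrist_force: [-6.4, -0.2, 0.0]
width: 0.0
time: 17.4
tool_pos: [0.4898, -0.1458, 0.1715]
tcp_rot: [-1.267, 1.126, -1.115]
wrist_force: [-9.1, 1.4, 6.4]
width: -0.001
time: 18.65
tool_pos: [0.5572, -0.1384, 0.1708]
tcp_rot: [-1.267, 1.124, -1.117]
wrist_force: [-7.2, -0.9, 0.1]
width: -0.002
[ 0.55762496 -0.13841606  0.17098501] 18.75 [-5.79445534 -1.01498998  0.13356531]
```

View pics/side10.png

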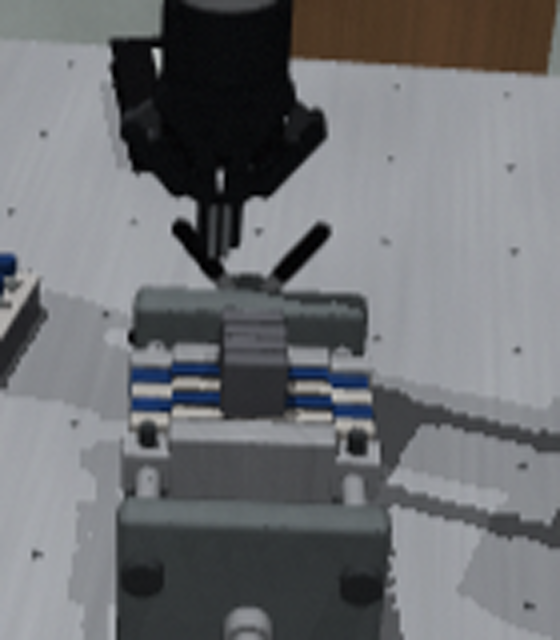

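View pics/wrist10.png

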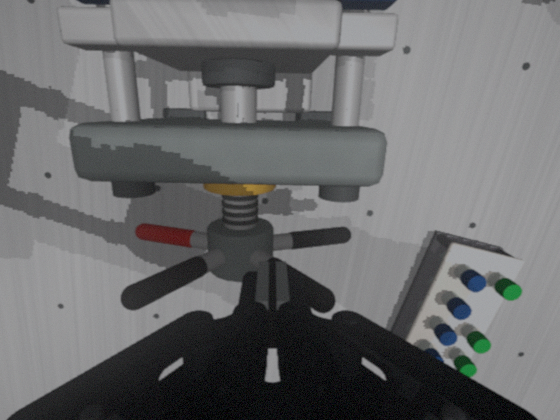

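```bash
python3 -m jog '[[-6,0,20,0,0],[-12,-1,50,0,0],[-45,-4,50,0,0],[-84,-6,50,0,0],[-84,-6,50,0,0],[-84,-6,15,0,0],[-84,-6,0,0,0],[-76,-5,0,0,0],[-68,-5,0,0,0],[-60,-4,0,0,0]]'; python3 -m jog '[[4,0,0,0,0],[8,1,0,0,0],[12,1,0,0,0],[16,2,0,0,0],[20,2,0,0,0],[24,3,0,0,0],[27,3,0,0,0],[30,4,0,0,0],[33,4,0,0,0],[36,4,0,0,0]]';python3 -m jog '[[2,0,0,0,0],[4,0,0,0,0],[6,1,0,0,0],[8,1,0,0,0],[10,1,0,0,0],[11,1,0,0,0],[12,1,0,0,0],[13,2,0,0,0],[14,2,0,0,0],[15,2,0,0,0]]'
python3 - <<'E'
from workcell import bot
import cv2
for n in ("side","top"):
    c=bot.read_camera(n); p=c["pixels"][:,:,::-1]
    if n=="side":p=cv2.resize(p[100:260,270:410],None,fx=4,fy=4,interpolation=cv2.INTER_CUBIC)
    if n=="top":p=cv2.resize(p[200:310,220:380],None,fx=5,fy=5,interpolation=cv2.INTER_CUBIC)
    cv2.imwrite(f"pics/{n}11.png",p)
s=bot.read_state();print(s['tool_pos'],s['time'],s['wrist_force'])
E
```

```text
time: 20.0
tool_pos: [0.4981, -0.1423, 0.1722]
tcp_rot: [-1.266, 1.123, -1.118]
wrist_force: [-6.8, 0.6, 4.4]
width: 0.002
time: 21.25
tool_pos: [0.5338, -0.1386, 0.1719]
tcp_rot: [-1.266, 1.123, -1.118]
wrist_force: [-7.6, -0.5, 2.2]
width: 0.002
time: 22.5
tool_pos: [0.5464, -0.1364, 0.1698]
tcp_rot: [-1.27, 1.127, -1.114]
wrist_force: [-10.4, -1.3, -1.7]
width: -0.0
[ 0.54653259 -0.1363911   0.16984165] 22.6 [-9.20810657 -1.46920852 -1.64941459]
```

View pics/side11.png

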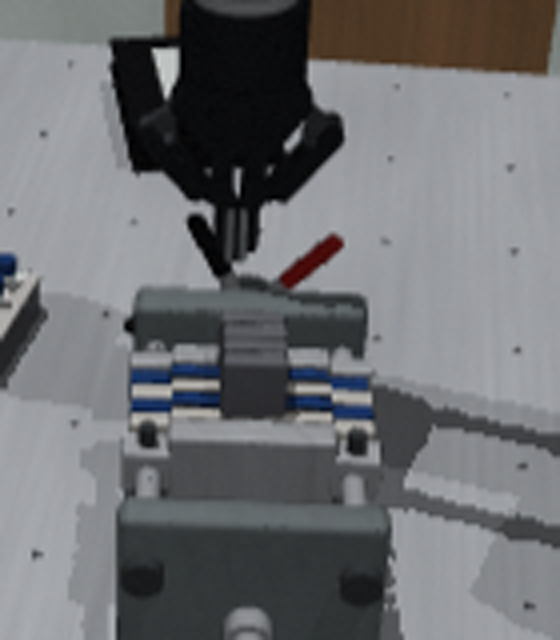

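View pics/top11.png

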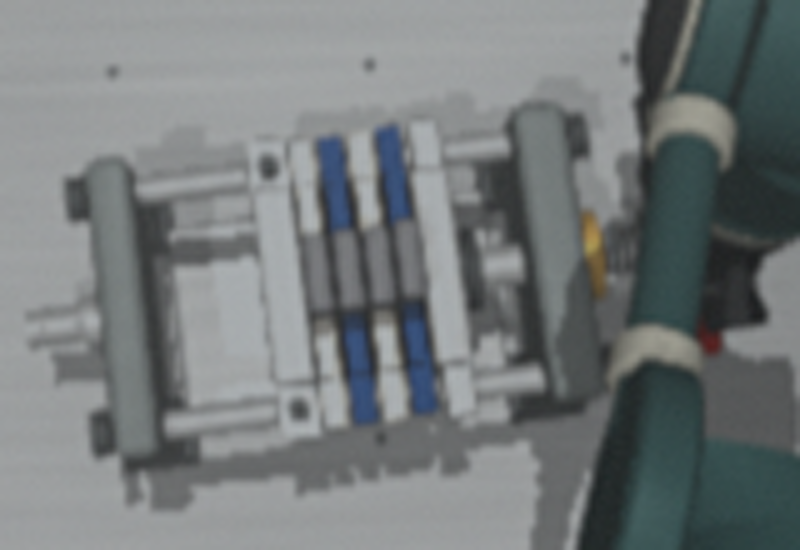

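The stack now touches (top view, rows 120 to 415 with no gap left) and the force is rising. Continue in small steps.

```bash
python3 -m jog '[[0.3,0,0,0,0],[0.6,0,0,0,0],[0.9,0,0,0,0],[1.2,0,0,0,0],[1.5,0,0,0,0],[1.8,0,0,0,0],[2.1,0,0,0,0],[2.4,0,0,0,0],[2.7,0,0,0,0],[3,0,0,0,0]]'
python3 - <<'E'
from workcell import bot
s=bot.read_state();print(s['wrist_force'],s['torque'])
E
```

```text
time: 23.85
tool_pos: [0.5493, -0.1363, 0.1698]
tcp_rot: [-1.27, 1.128, -1.114]
wrist_force: [-10.1, -0.2, -1.5]
width: -0.003
[-10.10369273  -0.19711951  -1.47959769] [-0.11061277  1.64308932  0.01452793]
```

```bash
python3 -m jog '[[0.3,0,0,0,0],[0.6,0,0,0,0],[0.9,0,0,0,0],[1.2,0,0,0,0],[1.5,0,0,0,0],[1.8,0,0,0,0],[2.1,0,0,0,0],[2.4,0,0,0,0],[2.7,0,0,0,0],[3,0,0,0,0]]'
python3 - <<'E'
from workcell import bot
import cv2
s=bot.read_state();print(s['wrist_force'],s['torque'])
for n in ("side","wrist"):
    c=bot.read_camera(n); p=c["pixels"][:,:,::-1]
    if n=="side":p=cv2.resize(p[130:190,290:370],None,fx=10,fy=10,interpolation=cv2.INTER_CUBIC)
    cv2.imwrite(f"pics/{n}12.png",p)
E
```

```text
time: 25.1
tool_pos: [0.5524, -0.1363, 0.1699]
tcp_rot: [-1.269, 1.128, -1.114]
wrist_force: [-11.1, -0.4, -0.6]
width: -0.001
[-11.10666083  -0.41231457  -0.60496595] [-0.07880787  1.64199112 -0.03863035]
```

View pics/side12.png

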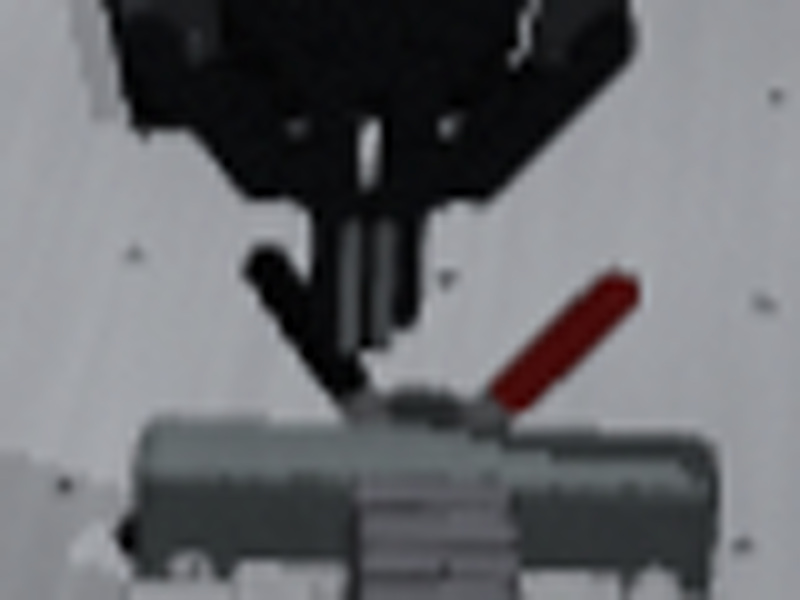

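View pics/wrist12.png

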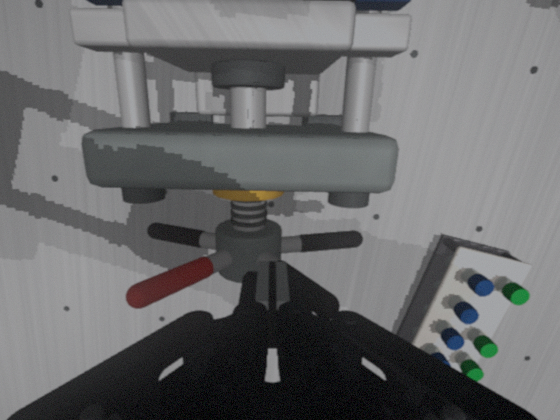

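```bash
python3 -m jog '[[0.1,0,0,0,0],[0.2,0,0,0,0],[0.3,0,0,0,0],[0.4,0,0,0,0],[0.5,0,0,0,0],[0.6,0,0,0,0],[0.7,0,0,0,0],[0.8,0,0,0,0],[0.9,0,0,0,0],[1,0,0,0,0]]'
python3 - <<'E'
from workcell import bot
s=bot.read_state();print(s['wrist_force'],s['torque'])
for i in range(3):
    bot.read_camera("side"); s=bot.read_state();print(s['time'],s['wrist_force'],s['torque'])
E
```

```text
time: 26.45
tool_pos: [0.5532, -0.1362, 0.1698]
tcp_rot: [-1.27, 1.128, -1.114]
wrist_force: [-9.8, -0.9, -0.5]
width: 0.001
[-9.82878961 -0.90214012 -0.4855522 ] [-0.15162769  1.68373358 -0.07835112]
26.5 [-9.79794106 -0.1020361   0.52279532] [-0.15520898  1.68960946 -0.03460426]
26.55 [-10.27190458  -0.99843087  -0.07930001] [-0.12981965  1.60471278  0.0038064 ]
26.6 [-9.40246556 -0.01583785 -0.66845819] [-0.14168718  1.68791146 -0.0104439 ]
```

```bash
python3 -m jog '[[0.4,0,0,0,0],[0.8,0,0,0,0],[1.2,0,0,0,0],[1.6,0,0,0,0],[2,0,0,0,0],[2.3,0,0,0,0],[2.6,0,0,0,0],[2.9,0,0,0,0],[3.2,0,0,0,0],[3.5,0,0,0,0]]'
python3 - <<'E'
from workcell import bot
s=bot.read_state();print(s['wrist_force'],s['torque'])
for i in range(5):
    bot.read_camera("side"); s=bot.read_state();print(s['time'],s['wrist_force'],s['torque'])
E
```

```text
time: 27.85
tool_pos: [0.5568, -0.1362, 0.17]
tcp_rot: [-1.27, 1.128, -1.114]
wrist_force: [-10.8, 0.1, 0.2]
width: -0.0
[-10.79581024   0.09713368   0.22820989] [-0.09822315  1.65617074 -0.00608575]
27.9 [-1.02604847e+01 -2.87699138e-03 -4.63195318e-01] [-0.06663217  1.70586976 -0.03124589]
27.95 [-10.5102965   -0.62338525  -0.63493432] [-0.16268619  1.66147267  0.00719548]
28.0 [-10.52360441  -1.78597548   0.11388014] [-0.0996715   1.72963078 -0.0192297 ]
28.05 [-9.84992116 -0.19107815  0.87546945] [-0.1773083   1.67586615 -0.04255684]
28.1 [-9.93864325 -0.62284197 -0.84695248] [-0.09072651  1.6231866  -0.03951736]
```

```bash
python3 -m jog '[[0.5,0,0,0,0],[1,0,0,0,0],[1.4,0,0,0,0],[1.8,0,0,0,0],[2.2,0,0,0,0],[2.6,0,0,0,0],[3,0,0,0,0],[3.3,0,0,0,0],[3.7,0,0,0,0],[4,0,0,0,0]]'
python3 - <<'E'
from workcell import bot
import numpy as np
L=[]
for i in range(6):
    s=bot.read_state();L.append([*s['wrist_force'],*s['torque']]);bot.read_camera("side")
print(np.round(L,2),np.mean(L,0).round(2))
E
```

```text
time: 29.35
tool_pos: [0.5608, -0.1363, 0.1701]
tcp_rot: [-1.27, 1.128, -1.114]
wrist_force: [-11.4, -0.5, 0.8]
width: -0.0
[[-11.44  -0.53   0.78  -0.15   1.77   0.04]
 [-10.86  -0.25   0.86  -0.09   1.73   0.03]
 [-10.66  -0.74   0.85  -0.15   1.68   0.05]
 [-10.74  -0.41   0.81  -0.13   1.75  -0.02]
 [-10.8   -0.12   0.18  -0.09   1.72  -0.07]
 [-10.41   0.    -0.39  -0.17   1.75  -0.06]] [-1.082e+01 -3.400e-01  5.100e-01 -1.300e-01  1.730e+00 -1.000e-02]
```

The force is 10.85 N, against about 6.6 N when free, which gives about 0.58 N m. I'll back off and retreat.

```bash
python3 -m jog '[[-3,0,1,0,0],[-8,-1,8,0,0],[-12,-1,25,0,0],[-14,-1,50,0,0],[-16,-5,90,0,0],[-20,-30,120,0,0],[-40,-70,140,0,0],[-60,-110,140,0,0],[-70,-130,140,0,0],[-70,-130,140,0,0]]'
python3 - <<'E'
from workcell import bot
import cv2
for n in ("side","top"):
    c=bot.read_camera(n); p=c["pixels"][:,:,::-1]
    cv2.imwrite(f"pics/{n}13f.png",p)
    if n=="side":p=cv2.resize(p[120:270,270:410],None,fx=4,fy=4,interpolation=cv2.INTER_CUBIC)
    if n=="top":p=cv2.resize(p[200:310,220:380],None,fx=5,fy=5,interpolation=cv2.INTER_CUBIC)
    cv2.imwrite(f"pics/{n}13.png",p)
s=bot.read_state();print(s['tool_pos'],s['time'],s['wrist_force'],abs(s['joint_vel']).max())
E
```

```text
time: 30.9
tool_pos: [0.4938, -0.2681, 0.3134]
tcp_rot: [-1.262, 1.12, -1.125]
wrist_force: [1.0, 0.2, -0.7]
width: 0.0
[ 0.49443927 -0.26650669  0.31264465] 31.0 [ 0.45690335  0.81591037 -0.07482882] 0.016587914924760725
```

View pics/side13.png

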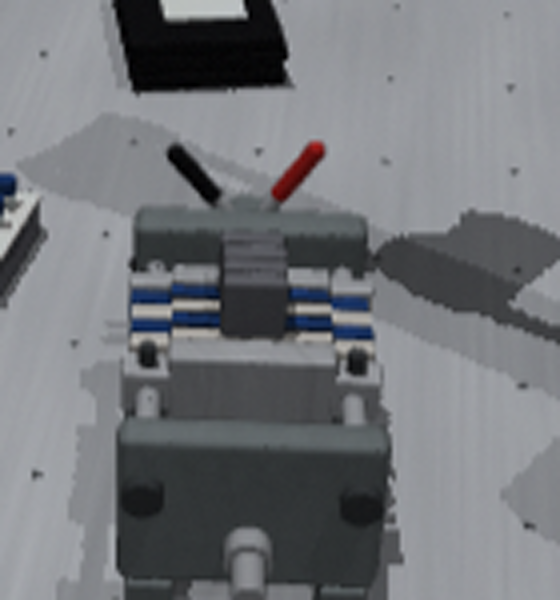

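View pics/top13.png

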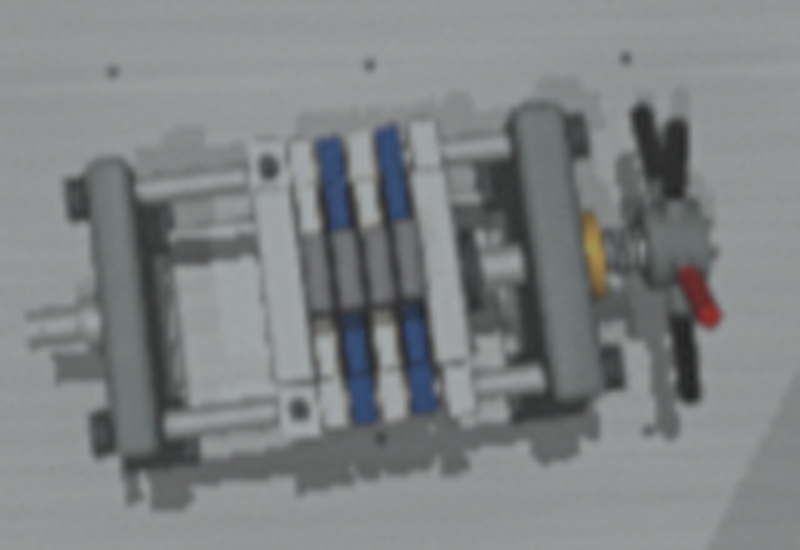

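View pics/top13f.png

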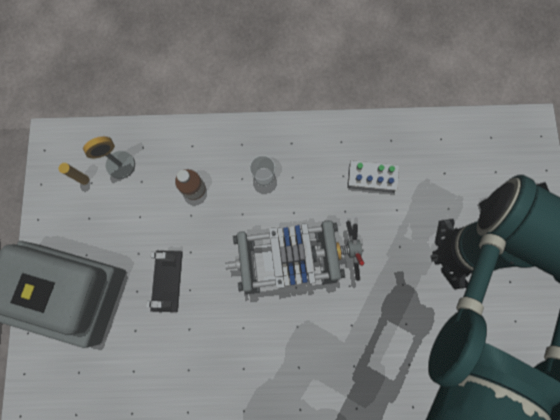

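The views show the spare clamped squarely in the stack (side (250,295)), and the bystanders at their starting pixels in the top view. Handing in.

```bash
python3 -c "
from workcell import bot
print(bot.finish_job())"
```

```text
the job is handed in; nothing more can be done
None
```

I hung the spare plate by its ears on both bars, in the gap behind the hung plates, and let go of it. I then closed the press with five clockwise spoke pushes and handed the job in at 31 s; no verdict was reported.

- **Tightness:** The last push took about 10.85 N at the spoke, against about 6.6 N (6.3 to 7.2 N) when the wheel turned freely. Scaled by the stated free torque of 0.35 N m, that is about 0.58 N m, or roughly 120 N of clamping. Single force readings scattered by about ±0.6 N, so the torque is good to about ±0.04 N m.
- **A check that disagreed:** Working the torque out from the fingertip height alone, without scaling, reads about 20% low (0.27 instead of 0.35 N m free). I took the contact to be higher up the finger and relied on the scaled figure. I did not record free wrist moments, so I could not check it that way.
- **Final pictures:** The plate is square in the closed stack and sits on both bars. When it was hung it was within about 2 mm of centre. The vial rack, bottle and beaker are at their starting pixels, and the arm is clear of everything.

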